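# Change the badge press dies from large to small

## Robot

A 6-joint arm with a two-finger parallel gripper is mounted at the origin on the work surface. World frame = base frame: x ahead of the robot, y to its left, z up, the work surface at z = 0. Lengths are in mm, angles in degrees, forces in N, time in s.
With the tool pointing down it reaches from about 375 to 925 mm from the base axis. Payload 5.7 kg.
Tool frame: the origin (TCP) lies at the very end of the fingers, on their centre line; the grasp point (between the pads) lies 19 mm behind it; y points along the fingers, z is the direction in which the jaws open and shut, and the axes are right-handed (so a half turn about y gives the same grasp; the last joint's range is limited). The gripper opens to 88 mm and grips with 3 to 60 N. Pads are 20 mm wide; open, the fingers measure 115 mm over their backs; the gripper's body (75 mm by 178 mm) begins 61 mm behind the grasp point.
Start: joints at [-79.303, 20.558, 86.54, -0, 72.909, -6.595], TCP at [178.328, -572.854, 222.623] pointing down, gripper open.
Joint ranges: [-170.27, 170.27], [-57.76, 135], [12.27, 136.19], [-55.21, 235.2], [11.17, 155.16], [-170.74, 170.74]. Speed limits (degrees/s): [136.94, 136.94, 180, 180, 180, 180].

## Interface

Orientations are given as a 3x3 rotation matrix whose columns are the frame's x, y, z axes.
In Python, from workcell import bot gives the robot as it stands.
- The arm moves only by the shell command python3 -m inch 'ROWS' [OPENING] [FORCE]. ROWS is JSON, a list of rows, each a list of 2 entries, a list of its own where there are three numbers: the shift along the world's x, y, z in mm, then the turn, a rotation vector about the world's x, y, z in rad. A call has 1 to 12 rows; each row is the pose to reach, as a shift and turn from the pose measured when the call began; what a row does not reach only later rows make up. A row lasts 1/8 s, in which the tool goes at most 62.5 mm and 10.7 degrees, less where a joint would pass 70% of its speed; a pose out of reach is approached as far as the arm can. A call with a gripper value outside its range is refused whole. OPENING is the closure in counts, from 0 (fully open) to 255 (shut), set as the call begins (- or left out, the last holds). The fingers move at their own pace and stop on an object; FORCE is the grip in N (left out, the last holds). Time passes only in rows, so rows that repeat a pose let the fingers close. It gives the time, the measured TCP pose, the force and the opening at its end, in the units of the state.
- bot.state(): the state, without advancing time (a new reading comes with each control period).
- bot.get_image(name): name is "scene" or "top" or "wrist"; returns the picture (480x640x3 uint8, blue, green, red); there is no depth.
- bot.camera_info(name): a dict with "camera_matrix" (3x3 intrinsics, pixels), "k1" (the pictures are not rectified: a ray, as slopes to the right and down, at radius r is drawn at 1 + k1 r^2 times it, then the intrinsics apply), "R" (3x3) and "t" (3): a world point X has camera coordinates R X + t. Camera axes: x right, y down, z forward; pixel columns grow to the right and rows downward; lengths in mm; the calibration is good to about 2 mm. A picture is of the moment at which its call begins: read the wrist's pose just before it. camera_info takes no time and is no camera call; for the wrist camera it gives the pose at the moment of the call.
- bot.job_done(): hands the job in, once; it reports no verdict.
The state is a dict: "time": time; "qpos": joint angles; "qd": joint speeds; "joint_efforts": joint torques, N m; "position": TCP position; "eef_rot": TCP orientation; "ft_force": force on the tool from outside, world axes, zero at the start; "wrist_torque": the same for the moment, N m; "finger_gap": finger opening in mm.
Only numpy, scipy, OpenCV 4.12 (cv2) and the standard library are available. Lean on these libraries where they do the work, as an engineer would, in place of code of your own. Each camera call takes 0.05 s, during which the arm holds its last target.

## Task

Change the badge press over to the small badges: the two large dies on the press's carriage and the two small dies on the die board trade places, like for like, so that each small die ends in the very seat of the large die of its own kind (low pick-up die, tall crimping die) and that large die in the seat the small one has left. The rubber pad is free for parking a die on the way. Set the dies down rather than dropping them, and leave all four upright and fully home in their seats.

Things in the scene. Friction and masses are not known exactly. Their poses are not given: they have to be found in the camera images.
- large_pickup: large PICK-UP die, low: its top is a flat face inside a thin raised rim. Steel, 0.3 to 0.65 kg, round about its upright z axis. Bottom: a flange 60 mm across, 10 mm thick; above it the head, a cylinder 54 mm across, from 10 to 36 mm above the underside: grip it there from above. Starts in one of the two seats on the press's carriage. Origin: centre of the underside.
- large_crimp: large CRIMPING die, tall: its top is an open throat with a plunger in the middle. Steel, 0.3 to 0.65 kg, round about its upright z axis. Bottom: a flange 60 mm across, 10 mm thick; above it the head, a cylinder 54 mm across, from 10 to 54 mm above the underside: grip it there from above. Starts in one of the two seats on the press's carriage. Origin: centre of the underside.
- small_pickup: small PICK-UP die, low: its top is a flat face inside a thin raised rim. Steel, 0.2 to 0.4 kg, round about its upright z axis. Bottom: a flange 60 mm across, 10 mm thick; above it the head, a cylinder 32 mm across, from 10 to 36 mm above the underside: grip it there from above. Starts in one of the two seats on the wooden die board. Origin: centre of the underside.
- small_crimp: small CRIMPING die, tall: its top is an open throat with a plunger in the middle. Steel, 0.2 to 0.4 kg, round about its upright z axis. Bottom: a flange 60 mm across, 10 mm thick; above it the head, a cylinder 32 mm across, from 10 to 54 mm above the underside: grip it there from above. Starts in one of the two seats on the wooden die board. Origin: centre of the underside.
- press_seat_pickup: press seat that holds the large pick-up die at the start; the small pick-up die must end in it. Origin: centre of its underside, z up. Flared round aluminium dish, 86 mm wide, 12 mm high, fixed (all 4 seats alike, any die fits): floor 4 mm up, about 70 mm wide, sloping wall opening to 80 mm at the rim, which guides the flange in. A die fully home has its origin 4 mm above the seat's.
- press_seat_crimp: press seat that holds the large crimping die at the start; the small crimping die must end in it. Origin: centre of its underside, z up. Dish like the other three. Both press seats stand on the carriage, a bar 46 mm high, 130 mm apart along their y, ends vary; their x points to the press head, which begins 145 mm from the line of the seats, up to 45 mm either side of their middle, 405 mm high.
- board_seat_pickup: board seat that holds the small pick-up die at the start; the large pick-up die must end in it. Origin: centre of its underside, z up. Dish like those on the press. Both board seats are fixed on a plywood board 115 x 262 mm, its top 22 mm above the bench, 130 mm apart along their y axis; which end is which varies. Nothing tall there.
- board_seat_crimp: board seat that holds the small crimping die at the start; the large crimping die must end in it. Origin: centre of its underside, z up. Dish like the other three. Press and board stand one at the left and one at the right of the bench; which varies.
- pad: free spot: flat round black rubber pad, 90 mm across, 3 mm thick, on the bench between press and die board, nearer the robot; parks one die; empty at the start. Origin: centre of its underside, at bench height. Bystanders: an oil bottle 100 mm high beyond it at the far middle; a low shell box far left, a bowl and a screwdriver far right.
Not all that is in view belongs to the job. Leave any orange look-alike of the large_crimp alone.

How it is judged:
By the outcome, as a careful person would: the job done as asked, in the order asked, and still so for the second after the job is handed in, with the robot touching nothing.
It also fails if it takes over 144 s, if anything falls off the work surface, if the arm or the gripper's body presses on something with over 40 N, if the wrist force passes 120 N, or if a joint passes its speed limit or range.

## Working session

There is one attempt and no reset: what is moved stays moved. The work goes in short steps, Python scripts to look and compute and a shell command to move; the robot and the scene stay as the last step left them, time stands still between calls to the robot, and variables do not carry over. Pictures are saved under pics/ and viewed, and the job is handed in when it is done.

```bash
ls; mkdir -p pics
python3 - <<'E'
from workcell import bot
import cv2
s=bot.state();print(s)
for n in("scene","top","wrist"):
    cv2.imwrite(f"pics/{n}0.png",bot.get_image(n)); c=bot.camera_info(n); print(n,c)
E
```

```text
pics
{'time': 0.0, 'qpos': array([-7.93055826e+01,  2.05980234e+01,  8.66006839e+01, -8.20702509e-04,
        7.29069075e+01, -6.59328829e+00]), 'qd': array([-0.03316837,  0.05517431,  0.00191886, -0.00800725, -0.00504962,
       -0.00558416]), 'joint_efforts': array([-6.01029060e-04, -5.15376699e+01, -2.70721972e+01,  6.74076495e-02,
        3.47093598e-02, -1.41904297e-04]), 'position': array([ 178.17280622, -572.19821626,  221.79740159]), 'eef_rot': array([[-9.54823367e-01, -3.55520963e-04,  2.97173704e-01],
       [-2.97173851e-01,  1.80876784e-03, -9.54821675e-01],
       [-1.98059117e-04, -9.99998301e-01, -1.83270533e-03]]), 'ft_force': array([ 0.44497249, -0.1169731 ,  0.06487867]), 'wrist_torque': array([ 0.02557112,  0.02476323, -0.01471522]), 'finger_gap': 87.5800181438744}
scene {'camera_matrix': array([[531.92164063,   0.        , 331.47543785],
       [  0.        , 531.92164063, 233.6563982 ],
       [  0.        ,   0.        ,   1.        ]]), 'k1': -0.021493508491501032, 'R': array([[ 0.47102197,  0.88209957,  0.00621771],
       [ 0.54393761, -0.28488736, -0.7892851
[... 243 characters left out ...]
 [  0.        ,   0.        ,   1.        ]]), 'k1': -0.19983436239112282, 'R': array([[-0.01064662, -0.99993519, -0.00403386],
       [-0.99892161,  0.01081797, -0.04515077],
       [ 0.04519148,  0.0035488 , -0.99897204]]), 't': array([ -55.786121  ,  519.94089775, 1242.47731882])}
wrist {'camera_matrix': array([[330.88407887,   0.        , 321.74880079],
       [  0.        , 330.88407887, 236.36811988],
       [  0.        ,   0.        ,   1.        ]]), 'k1': 0.01260144447961146, 'R': array([[ 0.29811186, -0.95452889, -0.00198025],
       [-0.91135618, -0.28524411,  0.29675868],
       [-0.28382959, -0.08666257, -0.95495045]]), 't': array([-598.67285933,  -36.00827317,  392.42635677])}
```

View pics/top0.png

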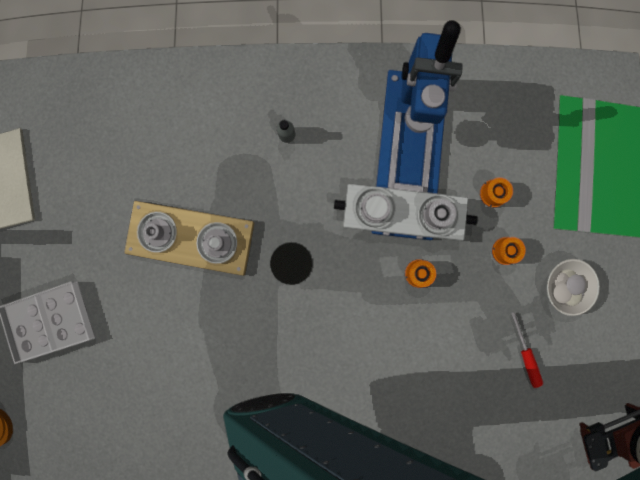

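View pics/scene0.png

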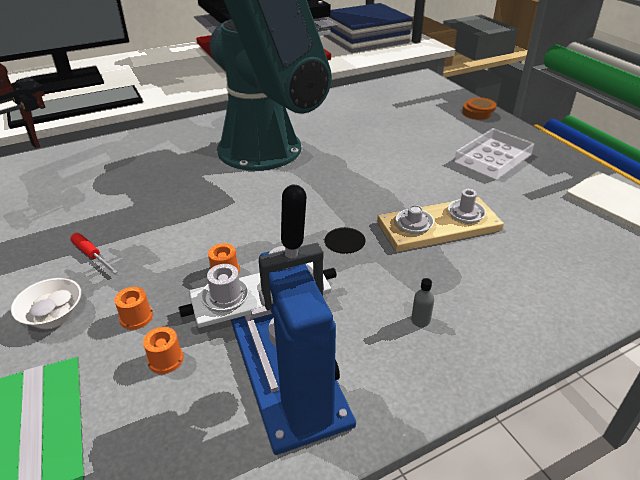

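View pics/wrist0.png

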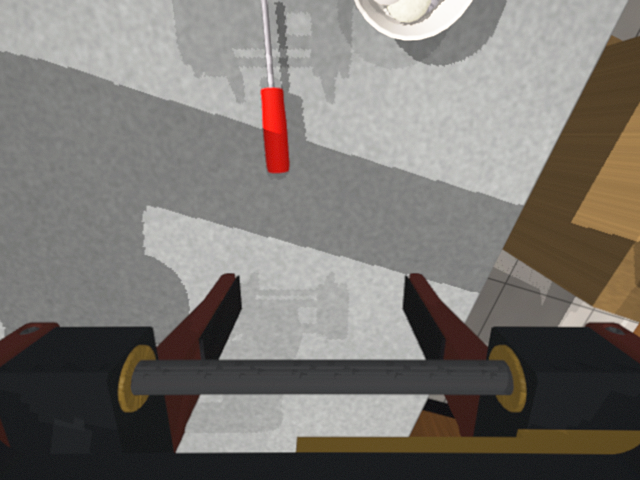

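Run:
```python
import cv2,numpy as np
t=cv2.imread("pics/top0.png")
a=cv2.resize(t[190:290,115:325],None,fx=3.8,fy=3.8,interpolation=cv2.INTER_CUBIC);cv2.imwrite("pics/a.png",a)
b=cv2.resize(t[165:265,320:520],None,fx=4,fy=4,interpolation=cv2.INTER_CUBIC);cv2.imwrite("pics/b.png",b)
s=cv2.imread("pics/scene0.png")
c=cv2.resize(s[170:350,180:520],None,fx=2.3,fy=2.3);cv2.imwrite("pics/c.png",c)
```

```text
(no output)
```

View pics/a.png

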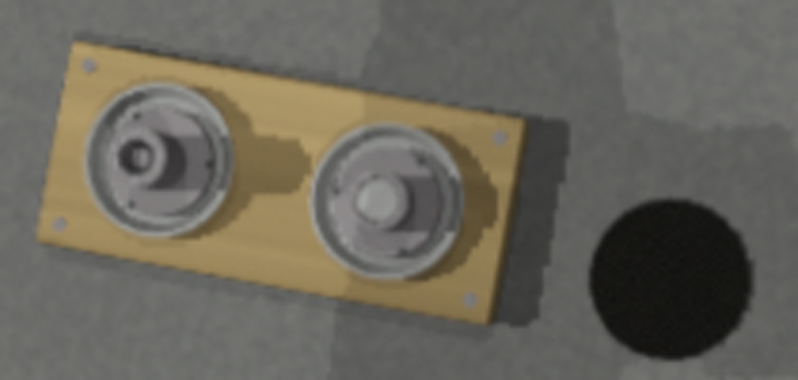

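View pics/b.png

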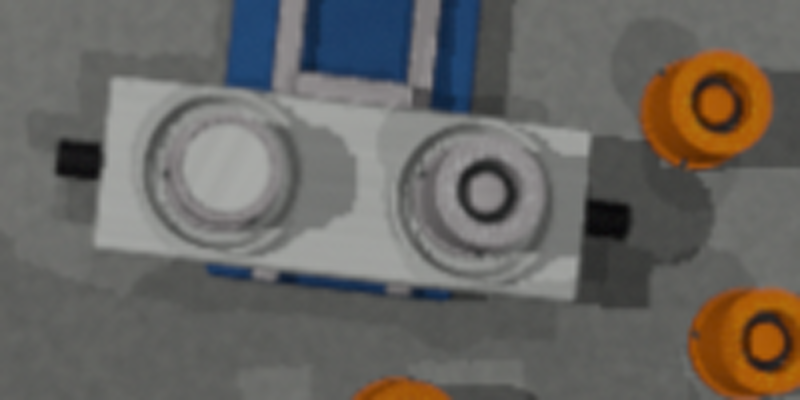

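View pics/c.png

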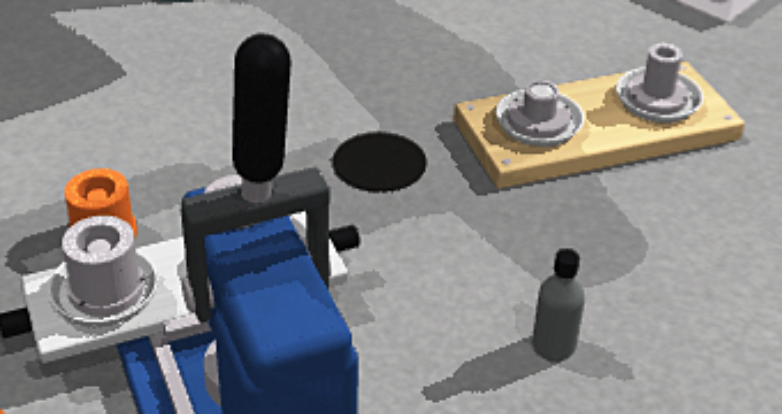

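```bash
cat > h.py <<'E'
import numpy as np,cv2
from workcell import bot
def ray(c,uv):
    K=c["camera_matrix"];d=np.array([(uv[0]-K[0,2])/K[0,0],(uv[1]-K[1,2])/K[1,1]])
    u=d.copy()
    for _ in range(20): u=d/(1+c["k1"]*(u@u))
    o=-c["R"].T@c["t"]; return o,c["R"].T@np.array([u[0],u[1],1])
def onz(c,uv,z):
    o,d=ray(c,uv);return (o+d*(z-o[2])/d[2]).round(1)
def proj(c,X):
    p=c["R"]@np.array(X,float)+c["t"];u=p[:2]/p[2];u=u*(1+c["k1"]*(u@u));K=c["camera_matrix"]
    return (K[0,0]*u[0]+K[0,2],K[1,1]*u[1]+K[1,2])
E
python3 - <<'E'
from h import *
c=bot.camera_info("top")
A=lambda x,y:(115+(x+.5)/3.8-.5,190+(y+.5)/3.8-.5)
B=lambda x,y:(320+(x+.5)/4-.5,165+(y+.5)/4-.5)
for n,p,z in[("b_crimp rim",A(161,160),34),("b_pick rim",A(388,201),34),("s_crimp top",A(142,157),80),("s_pick top",A(382,200),62),("pad",A(670,279),3),
 ("p_pick rim",B(222,171),58),("p_crimp rim",B(475,203),58),("L_pick top",B(228,167),86),("L_crimp top",B(488,192),104),
 ("orange1",B(718,103),58),("orange2",B(768,341),58),("orange3 ",(422,273),58)]:
    print(n,onz(c,p,z))
w=bot.camera_info("wrist");s=bot.state();print("cam in tool",s["eef_rot"].T@(-w["R"].T@w["t"]-s["position"]))
E
```

```text
b_crimp rim [539.  291.6  34. ]
b_pick rim [515.2 164.6  34. ]
s_crimp top [537.9 288.7  80. ]
s_pick top [514.5 162.6  62. ]
pad [471.7  13.2   3. ]
p_pick rim [ 581.7 -161.    58. ]
p_crimp rim [ 564.4 -289.5   58. ]
L_pick top [ 580.9 -161.8   86. ]
L_crimp top [ 565.8 -287.5  104. ]
orange1 [ 615.  -417.7   58. ]
orange2 [ 492.5 -440.8   58. ]
orange3  [ 448.2 -253.9   58. ]
cam in tool [ -82.60296056 -162.23895811   -0.34764282]
```

```bash
python3 -m inch '[[[20,20,5],[0,0,-0.05]],[[55,55,10],[0,0,-0.12]],[[95,97,20],[0,0,-0.2]],[[135,138,20],[0,0,-0.28]],[[175,178,20],[0,0,-0.35]],[[215,219,20],[0,0,-0.42]],[[255,260,20],[0,0,-0.459]],[[295,301,20],[0,0,-0.459]],[[335,342,20],[0,0,-0.459]],[[370,377,20],[0,0,-0.459]],[[395,402,20],[0,0,-0.459]],[[403,411,20],[0,0,-0.459]]]' 0 30
python3 - <<'E'
from h import *
s=bot.state();w=bot.camera_info("wrist")
im=bot.get_image("wrist")
print(s["position"],s["qpos"],s["time"])
for n,X in[("Lpick",(581.3,-161.4,86)),("Lcrimp",(565,-288.5,104)),("ppr",(581.7,-161,58))]:
    p=proj(w,X);print(n,p);cv2.circle(im,(int(p[0]),int(p[1])),3,(0,0,255),1)
cv2.imwrite("pics/w1.png",im)
E
```

```text
time: 1.65
position: [582.2, -159.7, 241.6]
eef_rot: [[-0.988, 0.0, -0.154], [0.154, 0.002, -0.988], [0.0, -1.0, -0.002]]
ft_force: [-0.6, -0.1, -1.0]
finger_gap: 87.9
[ 582.1960481  -159.73609396  241.57520631] [-21.95425066  19.96600813  84.64529257   0.09484225  75.42547792
  76.89597725] 1.65
Lpick (np.float64(324.5239713721572), np.float64(221.0210239622075))
Lcrimp (np.float64(461.84889354230506), np.float64(222.4303604494797))
ppr (np.float64(323.94560895984716), np.float64(214.10762899332826))
```

View pics/w1.png

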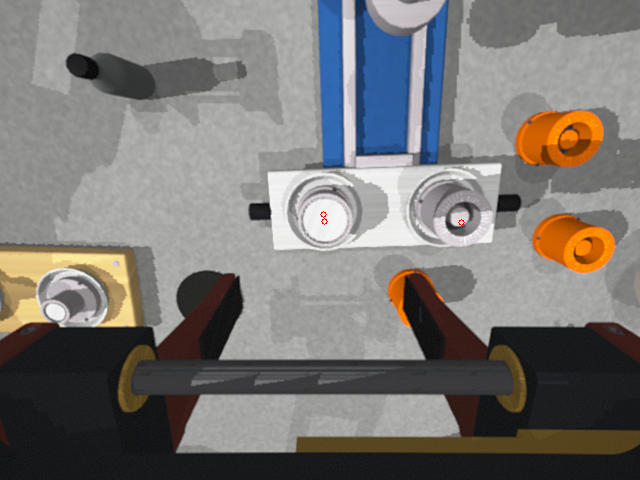

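Run:
```python
import cv2
im=cv2.imread("pics/w1.png")[155:260,260:510]
cv2.imwrite("pics/w1c.png",cv2.resize(im,None,fx=3.2,fy=3.2,interpolation=cv2.INTER_CUBIC))
```

```text
(no output)
```

View pics/w1c.png

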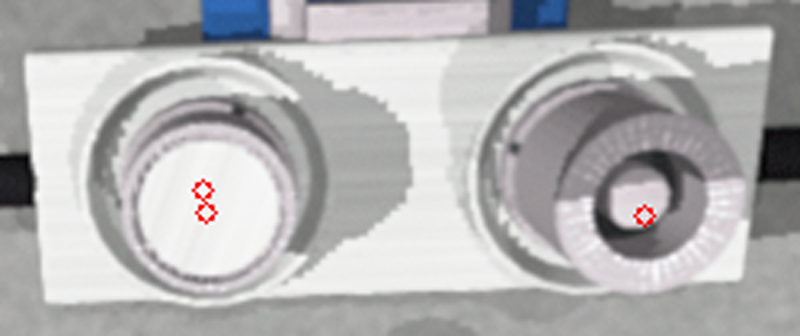

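Run:
```python
from h import *
w=bot.camera_info("wrist")
W=lambda x,y:(260+(x+.5)/3.2-.5,155+(y+.5)/3.2-.5)
for n,p,z in[("Lp top",W(210,208),86),("Lc top",W(650,200),104),("p rim",W(205,176),58),("c rim",W(598,170),58)]: print(n,onz(w,p,z))
```

```text
Lp top [ 582.8 -162.1   86. ]
Lc top [ 570.1 -289.2  104. ]
p rim [ 586.8 -161.2   58. ]
c rim [ 568.7 -290.5   58. ]
```

```bash
python3 -m inch '[[[0,-1,-20],[0,0,0]],[[1,-2,-60],[0,0,0]],[[1,-2,-100],[0,0,0]],[[1,-2,-135],[0,0,0]],[[1,-2,-158],[0,0,0]],[[1,-2,-170],[0,0,0]],[[1,-2,-176],[0,0,0]],[[1,-2,-178.5],[0,0,0]],[[1,-2,-178.5],[0,0,0]],[[1,-2,-178.5],[0,0,0]]]' 0 40
python3 - <<'E'
from h import *
cv2.imwrite("pics/w2.png",bot.get_image("wrist"))
E
python3 -m inch '[[[0,0,0],[0,0,0]],[[0,0,0],[0,0,0]],[[0,0,0],[0,0,0]],[[0,0,0],[0,0,0]],[[0,0,0],[0,0,0]],[[0,0,0],[0,0,0]]]' 255 40
```

```text
time: 2.95
position: [583.9, -161.7, 63.8]
eef_rot: [[-0.988, 0.001, -0.155], [0.155, 0.002, -0.988], [-0.001, -1.0, -0.002]]
ft_force: [-0.8, -0.5, -0.0]
finger_gap: 87.9
time: 3.75
position: [583.8, -161.8, 63.7]
eef_rot: [[-0.988, 0.001, -0.154], [0.154, 0.001, -0.988], [-0.001, -1.0, -0.002]]
ft_force: [-0.1, -0.9, -0.4]
finger_gap: 53.4
```

View pics/w2.png

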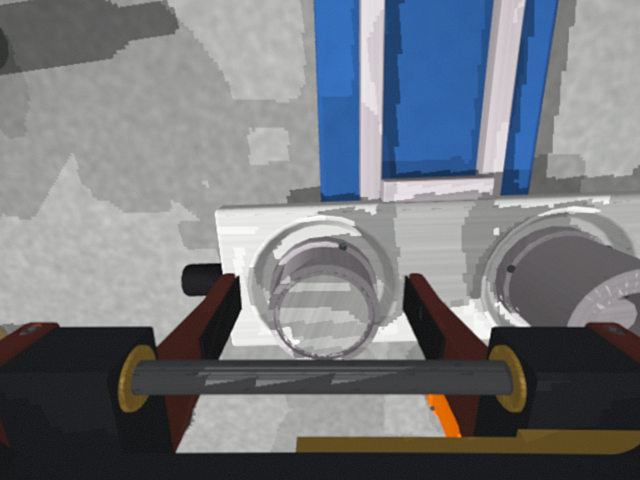

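```bash
python3 -m inch '[[[0,0,6],[0,0,0]],[[0,0,25],[0,0,0]],[[0,0,55],[0,0,0]],[[0,0,85],[0,0,0]],[[-5,8,100],[0,0,0]],[[-20,32,100],[0,0,0]],[[-42,66,100],[0,0,0]],[[-66,103,100],[0,0,0]],[[-88,138,100],[0,0,0]],[[-104,163,100],[0,0,0]],[[-112,175,100],[0,0,0]],[[-112,175,100],[0,0,0]]]'
python3 - <<'E'
from h import *
s=bot.state();w=bot.camera_info("wrist");im=bot.get_image("wrist");print(s["position"],s["ft_force"])
cv2.circle(im,[int(v) for v in proj(w,(471.7,13.2,3))],4,(0,0,255),1)
cv2.imwrite("pics/w3.png",im)
E
```

```text
time: 5.25
position: [471.0, 13.8, 163.5]
eef_rot: [[-0.988, 0.001, -0.153], [0.153, 0.001, -0.988], [-0.0, -1.0, -0.002]]
ft_force: [0.1, -0.0, -5.1]
finger_gap: 53.8
[471.04964649  13.76322863 163.52691153] [ 0.05186196 -0.01962009 -5.06784303]
```

View pics/w3.png

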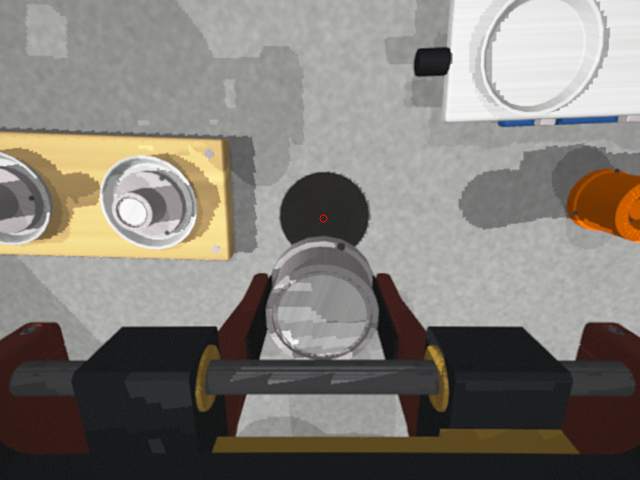

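```bash
python3 -m inch '[[[1,0,-15],[0,0,0]],[[2,0,-50],[0,0,0]],[[2,0,-90],[0,0,0]],[[2,0,-120],[0,0,0]],[[2,0,-135],[0,0,0]],[[2,0,-141],[0,0,0]],[[2,0,-144],[0,0,0]],[[2,0,-146],[0,0,0]],[[2,0,-147],[0,0,0]],[[2,0,-147],[0,0,0]],[[2,0,-147],[0,0,0]]]'
```

```text
time: 6.68
position: [474.3, 13.1, 17.0]
eef_rot: [[-0.988, 0.002, -0.154], [0.154, 0.001, -0.988], [-0.002, -1.0, -0.001]]
ft_force: [-0.7, -0.1, -5.2]
finger_gap: 53.4
```

Run:
```python
from h import *
w=bot.camera_info("wrist");im=cv2.imread("pics/w3.png")[90:260,0:320]
cv2.imwrite("pics/w3c.png",cv2.resize(im,None,fx=2.5,fy=2.5,interpolation=cv2.INTER_CUBIC))
```

```text
(no output)
```

View pics/w3c.png

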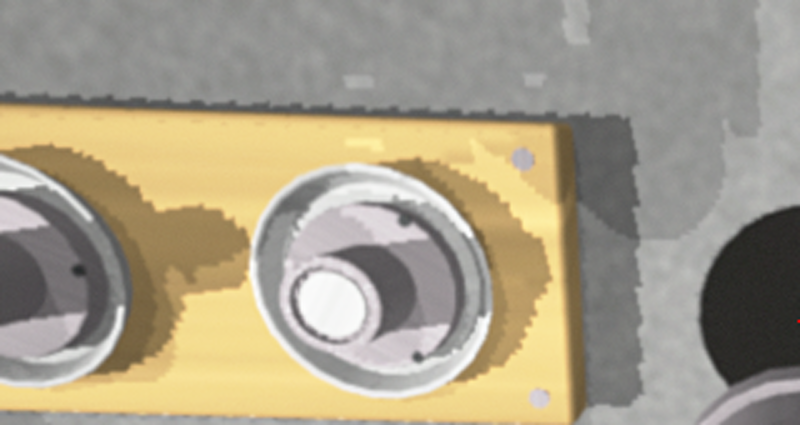

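```bash
python3 -m inch '[[[0,0,-0.5],[0,0,0]],[[0,0,-1],[0,0,0]],[[0,0,-1],[0,0,0]]]'
python3 - <<'E'
from h import *
w=bot.camera_info("wrist")
# pose at w3: shift of camera
import numpy as np
s=bot.state()
c=dict(w);o=-w["R"].T@w["t"]+(np.array([471.05,13.76,163.53])-s["position"]);c["t"]=-w["R"]@o
C=lambda x,y:((x+.5)/2.5-.5,90+(y+.5)/2.5-.5)
print(onz(c,C(371,280),34),onz(c,C(331,305),62))
print(onz(c,(324,214),3))
E
```

```text
time: 7.05
position: [474.4, 13.1, 16.7]
eef_rot: [[-0.988, 0.003, -0.153], [0.153, 0.001, -0.988], [-0.003, -1.0, -0.001]]
ft_force: [-2.5, 0.1, 5.7]
finger_gap: 53.4
[518.7 164.   34. ] [515.9 163.8  62. ]
[476.6  11.6   3. ]
```

```bash
python3 -m inch '[[[0,0,0],[0,0,0]],[[0,0,0],[0,0,0]],[[0,0,0],[0,0,0]],[[0,0,5],[0,0,0]],[[0,0,30],[0,0,0]],[[0,0,65],[0,0,0]],[[3,12,90],[0,0,0]],[[11,40,100],[0,0,0]],[[23,80,100],[0,0,0]],[[34,120,100],[0,0,0]],[[41,145,90],[0,0,0]],[[42,151,80],[0,0,0]]]' 0
python3 - <<'E'
from h import *
s=bot.state();w=bot.camera_info("wrist");im=bot.get_image("wrist");print(s["position"],s["ft_force"])
cv2.circle(im,[int(v) for v in proj(w,(516.5,164,62))],4,(0,0,255),1)
cv2.imwrite("pics/w4.png",im)
E
```

```text
time: 8.55
position: [516.9, 165.3, 96.6]
eef_rot: [[-0.988, 0.004, -0.151], [0.151, 0.001, -0.988], [-0.004, -1.0, -0.002]]
ft_force: [-0.6, -0.3, 0.9]
finger_gap: 88.2
[516.85993252 165.34744032  96.60365792] [-0.60152919 -0.34069853  0.86949693]
```

View pics/w4.png

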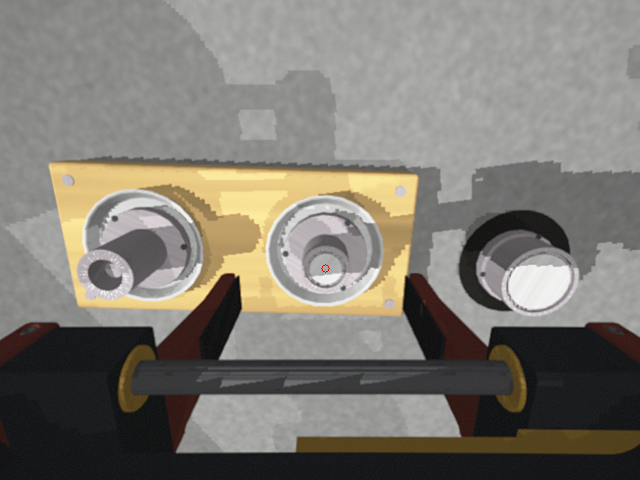

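```bash
python3 -m inch '[[[0,-1,-15],[0,0,0]],[[0,-1,-35],[0,0,0]],[[0,-1,-50],[0,0,0]],[[0,-1,-56],[0,0,0]],[[0,-1,-57],[0,0,0]],[[0,-1,-57],[0,0,0]]]' 0
python3 -m inch '[[[0,0,0],[0,0,0]],[[0,0,0],[0,0,0]],[[0,0,0],[0,0,0]],[[0,0,0],[0,0,0]],[[0,0,0],[0,0,0]],[[0,0,0],[0,0,0]],[[0,0,0],[0,0,0]],[[0,0,0],[0,0,0]],[[0,0,0],[0,0,0]]]' 255 40
```

```text
time: 9.35
position: [516.0, 163.8, 38.5]
eef_rot: [[-0.988, 0.002, -0.152], [0.152, 0.001, -0.988], [-0.002, -1.0, -0.001]]
ft_force: [-0.3, 0.5, 0.4]
finger_gap: 87.9
time: 10.48
position: [515.9, 163.8, 38.5]
eef_rot: [[-0.988, 0.002, -0.152], [0.152, 0.001, -0.988], [-0.002, -1.0, -0.001]]
ft_force: [0.4, -0.3, -0.3]
finger_gap: 31.4
```

```bash
python3 -m inch '[[[0,0,6],[0,0,0]],[[0,0,25],[0,0,0]],[[0,0,55],[0,0,0]],[[0,0,85],[0,0,0]],[[5,-22,105],[0,0,0]],[[14,-68,110],[0,0,0]],[[25,-120,110],[0,0,0]],[[36,-172,110],[0,0,0]],[[47,-224,110],[0,0,0]],[[57,-272,110],[0,0,0]],[[65,-310,110],[0,0,0]],[[68,-325,110],[0,0,0]]]'
python3 -m inch '[[[0,0,0],[0,0,0]]]'
python3 - <<'E'
from h import *
s=bot.state();w=bot.camera_info("wrist");im=bot.get_image("wrist");print(s["position"],s["ft_force"],s["finger_gap"])
cv2.circle(im,[int(v) for v in proj(w,(584,-161.5,58))],4,(0,0,255),1)
cv2.imwrite("pics/w5.png",im)
import json;json.dump({k:np.array(v).tolist() for k,v in w.items()},open("w5.json","w"))
E
```

```text
time: 11.98
position: [584.1, -163.4, 148.4]
eef_rot: [[-0.988, 0.002, -0.154], [0.154, 0.0, -0.988], [-0.002, -1.0, -0.001]]
ft_force: [0.6, 0.5, -2.0]
finger_gap: 31.3
time: 12.1
position: [583.8, -163.6, 148.2]
eef_rot: [[-0.988, 0.001, -0.156], [0.156, 0.001, -0.988], [-0.001, -1.0, -0.001]]
ft_force: [0.4, 0.1, -2.6]
finger_gap: 31.5
[ 583.78281691 -163.5802479   148.24972919] [ 0.40719671  0.14772713 -2.55459853] 31.474300574013203
```

View pics/w5.png

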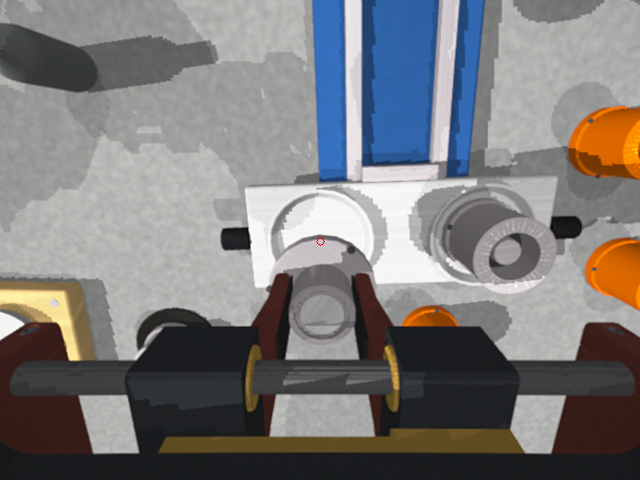

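Run:
```python
from h import *
w=bot.camera_info("wrist");im=cv2.imread("pics/w5.png")
for cx,col in((582,(255,0,0)),(585,(0,0,255))):
    P=np.array([proj(w,(cx+43*np.cos(a),-161.5+43*np.sin(a),58)) for a in np.linspace(0,6.28,60)])
    cv2.polylines(im,[np.int32(P*16)],True,col,1,cv2.LINE_AA,4)
cv2.imwrite("pics/w5c.png",cv2.resize(im[160:310,230:430],None,fx=4,fy=4))
```

```text
(no output)
```

View pics/w5c.png

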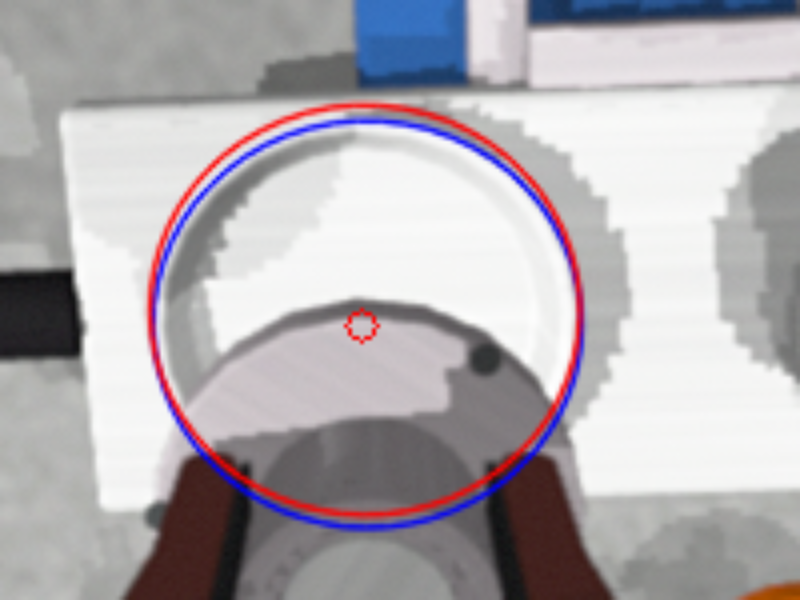

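```bash
python3 -m inch '[[[-1,1,-10],[0,0,0]],[[-1,1.5,-35],[0,0,0]],[[-1,1.5,-58],[0,0,0]],[[-1,1.5,-72],[0,0,0]],[[-1,1.5,-79],[0,0,0]],[[-1,1.5,-82],[0,0,0]],[[-1,1.5,-84],[0,0,0]],[[-1,1.5,-85],[0,0,0]],[[-1,1.5,-85.5],[0,0,0]],[[-1,1.5,-85.5],[0,0,0]]]'
```

```text
time: 13.4
position: [582.6, -161.4, 62.9]
eef_rot: [[-0.988, 0.001, -0.155], [0.155, 0.001, -0.988], [-0.001, -1.0, -0.001]]
ft_force: [-0.0, 0.5, -3.3]
finger_gap: 31.4
```

```bash
python3 -m inch '[[[0,0,-0.5],[0,0,0]],[[0,0,-1],[0,0,0]],[[0,0,-1],[0,0,0]]]'
```

```text
time: 13.78
position: [582.8, -161.5, 62.5]
eef_rot: [[-0.988, 0.002, -0.155], [0.155, 0.001, -0.988], [-0.001, -1.0, -0.001]]
ft_force: [-1.5, 1.1, 4.8]
finger_gap: 31.5
```

```bash
python3 -m inch '[[[0,0,0],[0,0,0]],[[0,0,0],[0,0,0]],[[0,0,0],[0,0,0]],[[0,0,0],[0,0,0]],[[0,0,4],[0,0,0]],[[0,0,25],[0,0,0]],[[0,0,50],[0,0,0]],[[-6,10,70],[0,0,0]],[[-22,36,75],[0,0,0]],[[-45,73,75],[0,0,0]],[[-72,116,75],[0,0,0]],[[-94,151,60],[0,0,0]]]' 0
python3 - <<'E'
from h import *
cv2.imwrite("pics/w6.png",bot.get_image("wrist"));print(bot.state()["position"])
E
```

```text
time: 15.28
position: [487.8, -8.8, 123.5]
eef_rot: [[-0.988, 0.004, -0.155], [0.155, 0.001, -0.988], [-0.003, -1.0, -0.002]]
ft_force: [0.3, 0.2, -1.2]
finger_gap: 87.8
[481.78867699  -5.11588328 120.92418491]
```

View pics/w6.png

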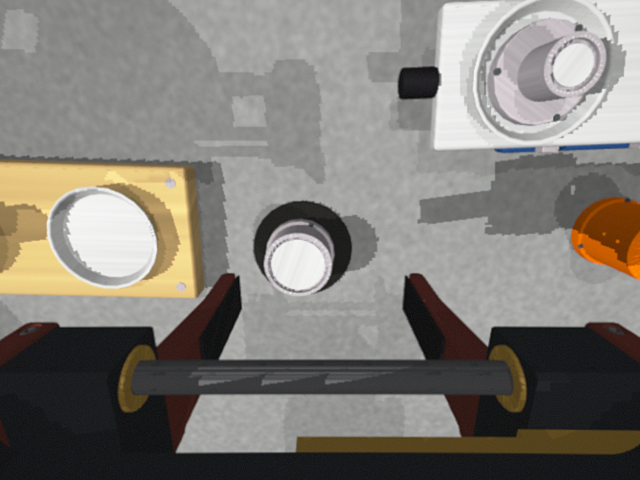

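```bash
python3 -m inch '[[[0,0,0],[0,0,0]],[[0,0,0],[0,0,0]]]'
```

```text
time: 15.58
position: [482.0, -5.2, 121.3]
eef_rot: [[-0.988, -0.004, -0.154], [0.154, 0.004, -0.988], [0.005, -1.0, -0.003]]
ft_force: [0.0, -0.6, -0.1]
finger_gap: 87.7
```

```bash
python3 -m inch '[[[-3,8,-10],[0,0,0]],[[-7.5,18.3,-30],[0,0,0]],[[-7.5,18.3,-60],[0,0,0]],[[-7.5,18.3,-88],[0,0,0]],[[-7.5,18.3,-100],[0,0,0]],[[-7.5,18.3,-104],[0,0,0]],[[-7.5,18.3,-104.5],[0,0,0]],[[-7.5,18.3,-104.5],[0,0,0]]]' 0
python3 -m inch '[[[0,0,0],[0,0,0]],[[0,0,0],[0,0,0]],[[0,0,0],[0,0,0]],[[0,0,0],[0,0,0]],[[0,0,0],[0,0,0]],[[0,0,0],[0,0,0]]]' 255 40
```

```text
time: 16.58
position: [475.3, 13.0, 17.5]
eef_rot: [[-0.988, -0.003, -0.154], [0.154, 0.004, -0.988], [0.004, -1.0, -0.003]]
ft_force: [0.2, -0.0, 0.9]
finger_gap: 87.5
time: 17.32
position: [475.3, 13.0, 17.5]
eef_rot: [[-0.988, -0.003, -0.154], [0.154, 0.004, -0.988], [0.003, -1.0, -0.003]]
ft_force: [-0.4, 0.5, 1.7]
finger_gap: 53.4
```

```bash
python3 -m inch '[[[0,0,6],[0,0,0]],[[0,0,25],[0,0,0]],[[0,0,55],[0,0,0]],[[0,0,78],[0,0,0]],[[3,12,88],[0,0,0]],[[11,40,90],[0,0,0]],[[22,77,90],[0,0,0]],[[32,113,90],[0,0,0]],[[39,139,90],[0,0,0]],[[42.5,151,90],[0,0,0]],[[42.5,151,90],[0,0,0]],[[42.5,151,90],[0,0,0]]]'
python3 - <<'E'
from h import *
s=bot.state();w=bot.camera_info("wrist");im=bot.get_image("wrist");print(s["position"],s["ft_force"],s["finger_gap"])
P=np.array([proj(w,(517+43*np.cos(a),164.3+43*np.sin(a),34)) for a in np.linspace(0,6.28,60)])
cv2.polylines(im,[np.int32(P*16)],True,(0,0,255),1,cv2.LINE_AA,4)
cv2.imwrite("pics/w7.png",im)
E
```

```text
time: 18.82
position: [517.0, 163.2, 107.2]
eef_rot: [[-0.988, -0.004, -0.154], [0.154, 0.003, -0.988], [0.005, -1.0, -0.002]]
ft_force: [-0.2, 0.3, -4.6]
finger_gap: 53.4
[517.02068169 163.19742219 107.1799668 ] [-0.18825768  0.2745735  -4.56441931] 53.40243305500901
```

View pics/w7.png

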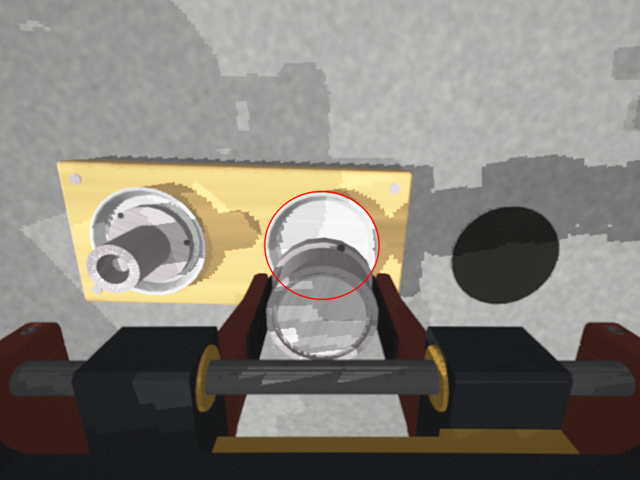

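```bash
python3 -m inch '[[[0.5,1,-10],[0,0,0]],[[0.5,1,-30],[0,0,0]],[[0.5,1,-48],[0,0,0]],[[0.5,1,-57],[0,0,0]],[[0.5,1,-62],[0,0,0]],[[0.5,1,-64.5],[0,0,0]],[[0.5,1,-66],[0,0,0]],[[0.5,1,-66.5],[0,0,0]],[[0.5,1,-67],[0,0,0]],[[0.5,1,-67],[0,0,0]]]'
```

```text
time: 20.12
position: [517.9, 164.1, 40.6]
eef_rot: [[-0.988, -0.003, -0.155], [0.155, 0.003, -0.988], [0.004, -1.0, -0.003]]
ft_force: [-0.6, 0.4, -2.4]
finger_gap: 53.6
```

```bash
python3 -m inch '[[[0,0,-0.4],[0,0,0]],[[0,0,-0.8],[0,0,0]],[[0,0,-0.8],[0,0,0]]]'
```

```text
time: 20.5
position: [517.9, 164.1, 40.6]
eef_rot: [[-0.988, -0.003, -0.155], [0.155, 0.003, -0.988], [0.004, -1.0, -0.003]]
ft_force: [-2.5, -0.8, 5.7]
finger_gap: 53.5
```

```bash
python3 -m inch '[[[0,0,0],[0,0,0]],[[0,0,0],[0,0,0]],[[0,0,0],[0,0,0]],[[0,0,4],[0,0,0]],[[0,0,25],[0,0,0]],[[0,0,60],[0,0,0]],[[1,-10,95],[0,0,0]],[[4,-38,115],[0,0,0]],[[9,-78,120],[0,0,0]],[[14,-115,120],[0,0,0]],[[17,-140,120],[0,0,0]],[[18,-150,120],[0,0,0]]]' 0
python3 - <<'E'
from h import *
cv2.imwrite("pics/w8.png",bot.get_image("wrist"));print(bot.state()["position"])
E
```

```text
time: 22.0
position: [536.1, 12.9, 160.8]
eef_rot: [[-0.988, -0.003, -0.156], [0.156, 0.003, -0.988], [0.003, -1.0, -0.003]]
ft_force: [-0.6, -0.4, -0.3]
finger_gap: 87.6
[536.16316625  12.53966263 160.72392643]
```

View pics/w8.png

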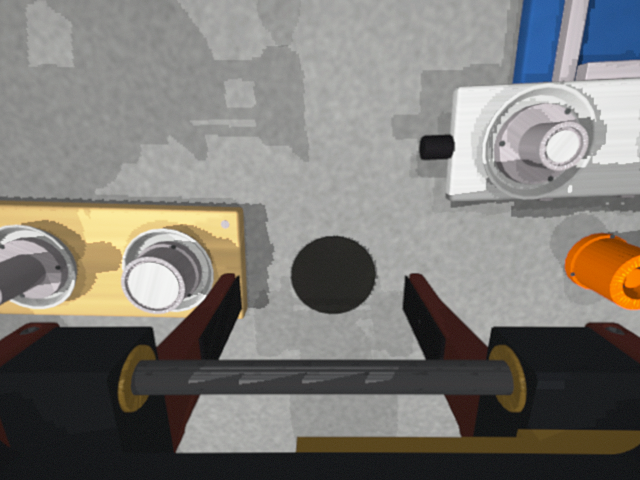

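```bash
python3 -m inch '[[[1,-10,0],[0,0,0]],[[4,-40,0],[0,0,0]],[[8,-80,0],[0,0,0]],[[13,-122,0],[0,0,0]],[[17,-164,0],[0,0,0]],[[21,-206,0],[0,0,0]],[[25,-246,0],[0,0,0]],[[29,-278,0],[0,0,0]],[[31,-296,0],[0,0,0]],[[31.5,-301.5,0],[0,0,0]],[[31.5,-301.5,0],[0,0,0]]]' 0
python3 - <<'E'
from h import *
s=bot.state();w=bot.camera_info("wrist");im=bot.get_image("wrist");print(s["position"])
P=np.array([proj(w,(567.5+27*np.cos(a),-289+27*np.sin(a),104)) for a in np.linspace(0,6.28,60)])
cv2.polylines(im,[np.int32(P*16)],True,(0,0,255),1,cv2.LINE_AA,4)
P=np.array([proj(w,(567.5+43*np.cos(a),-290+43*np.sin(a),58)) for a in np.linspace(0,6.28,60)])
cv2.polylines(im,[np.int32(P*16)],True,(0,0,255),1,cv2.LINE_AA,4)
cv2.imwrite("pics/w9.png",im)
E
```

```text
time: 23.42
position: [567.5, -288.1, 160.5]
eef_rot: [[-0.988, -0.003, -0.156], [0.156, 0.004, -0.988], [0.004, -1.0, -0.003]]
ft_force: [0.4, 0.2, 0.7]
finger_gap: 87.7
[ 567.4616719  -288.05380197  160.49657675]
```

View pics/w9.png

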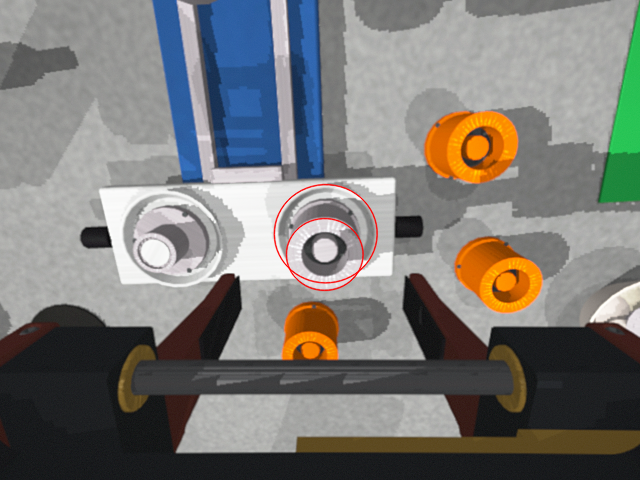

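```bash
python3 -m inch '[[[1,-1,-15],[0,0,0]],[[1,-1,-40],[0,0,0]],[[1,-1,-63],[0,0,0]],[[1,-1,-77],[0,0,0]],[[1,-1,-82.5],[0,0,0]],[[1,-1,-83.5],[0,0,0]],[[1,-1,-83.5],[0,0,0]]]' 0
python3 -m inch '[[[0,0,0],[0,0,0]],[[0,0,0],[0,0,0]],[[0,0,0],[0,0,0]],[[0,0,0],[0,0,0]],[[0,0,0],[0,0,0]],[[0,0,0],[0,0,0]]]' 255 40
```

```text
time: 24.35
position: [569.0, -289.0, 77.8]
eef_rot: [[-0.988, -0.002, -0.155], [0.155, 0.003, -0.988], [0.003, -1.0, -0.003]]
ft_force: [-0.6, -0.8, 0.4]
finger_gap: 87.7
time: 25.1
position: [569.0, -289.3, 77.9]
eef_rot: [[-0.988, -0.002, -0.155], [0.155, 0.003, -0.988], [0.003, -1.0, -0.002]]
ft_force: [-1.1, -1.3, 1.4]
finger_gap: 53.6
```

```bash
python3 -m inch '[[[0,0,6],[0,0,0]],[[0,0,25],[0,0,0]],[[0,0,58],[0,0,0]],[[0,0,90],[0,0,0]],[[-4,14,105],[0,0,0]],[[-16,52,108],[0,0,0]],[[-30,97,108],[0,0,0]],[[-45,145,108],[0,0,0]],[[-60,193,108],[0,0,0]],[[-75,241,108],[0,0,0]],[[-87,281,108],[0,0,0]],[[-93.5,302,108],[0,0,0]]]'
python3 -m inch '[[[0,0,0],[0,0,0]],[[0,0,0],[0,0,0]]]'
```

```text
time: 26.6
position: [472.7, 15.6, 185.7]
eef_rot: [[-0.988, -0.004, -0.153], [0.153, 0.004, -0.988], [0.005, -1.0, -0.003]]
ft_force: [0.4, -0.3, -5.2]
finger_gap: 53.3
time: 26.85
position: [472.1, 15.7, 185.6]
eef_rot: [[-0.988, -0.005, -0.153], [0.153, 0.003, -0.988], [0.005, -1.0, -0.003]]
ft_force: [0.2, 0.2, -5.5]
finger_gap: 53.6
```

```bash
python3 -m inch '[[[2,-2,-15],[0,0,0]],[[3,-3,-50],[0,0,0]],[[3,-3,-92],[0,0,0]],[[3,-3,-126],[0,0,0]],[[3,-3,-143],[0,0,0]],[[3,-3,-150],[0,0,0]],[[3,-3,-153],[0,0,0]],[[3,-3,-154],[0,0,0]],[[3,-3,-154.5],[0,0,0]],[[3,-3,-154.5],[0,0,0]]]'
```

```text
time: 28.1
position: [475.5, 12.6, 31.6]
eef_rot: [[-0.988, -0.004, -0.153], [0.153, 0.003, -0.988], [0.004, -1.0, -0.003]]
ft_force: [-0.2, 0.5, -5.4]
finger_gap: 53.2
```

```bash
python3 -m inch '[[[0,0,-0.5],[0,0,0]],[[0,0,-1],[0,0,0]],[[0,0,-1],[0,0,0]]]'
```

```text
time: 28.48
position: [475.7, 12.7, 30.9]
eef_rot: [[-0.988, -0.003, -0.152], [0.152, 0.003, -0.988], [0.004, -1.0, -0.003]]
ft_force: [0.2, 0.9, -1.0]
finger_gap: 53.1
```

```bash
python3 -m inch '[[[0,0,-0.5],[0,0,0]],[[0,0,-0.7],[0,0,0]]]'
python3 -m inch '[[[0,0,0],[0,0,0]],[[0,0,0],[0,0,0]],[[0,0,0],[0,0,0]],[[0,0,4],[0,0,0]],[[0,0,25],[0,0,0]],[[0,0,60],[0,0,0]],[[2,10,90],[0,0,0]],[[9,40,100],[0,0,0]],[[19,83,100],[0,0,0]],[[29,128,100],[0,0,0]],[[37,162,100],[0,0,0]],[[41,180,100],[0,0,0]]]' 0
python3 - <<'E'
from h import *
cv2.imwrite("pics/w10.png",bot.get_image("wrist"));print(bot.state()["position"])
E
```

```text
time: 28.72
position: [475.7, 12.7, 30.8]
eef_rot: [[-0.988, -0.003, -0.152], [0.152, 0.003, -0.988], [0.004, -1.0, -0.003]]
ft_force: [-3.4, 0.5, 9.9]
finger_gap: 53.4
time: 30.22
position: [517.0, 194.2, 131.0]
eef_rot: [[-0.989, -0.003, -0.151], [0.151, 0.003, -0.989], [0.003, -1.0, -0.003]]
ft_force: [-0.1, -0.5, -0.4]
finger_gap: 87.9
[517.48183511 195.39631451 130.98739321]
```

View pics/w10.png

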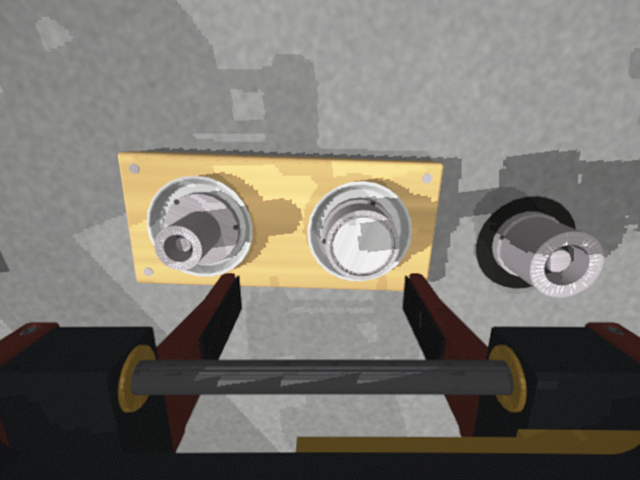

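```bash
python3 -m inch '[[[3,12,0],[0,0,0]],[[9,38,0],[0,0,0]],[[15,66,0],[0,0,0]],[[20,86,0],[0,0,0]],[[22,95,0],[0,0,0]],[[22,95,0],[0,0,0]]]' 0
python3 - <<'E'
from h import *
s=bot.state();w=bot.camera_info("wrist");im=bot.get_image("wrist");print(s["position"])
for X,r in(((538.5,289.5,80),16),((540,291,34),43)):
  P=np.array([proj(w,(X[0]+r*np.cos(a),X[1]+r*np.sin(a),X[2])) for a in np.linspace(0,6.28,60)])
  cv2.polylines(im,[np.int32(P*16)],True,(0,0,255),1,cv2.LINE_AA,4)
cv2.imwrite("pics/w11.png",cv2.resize(im[160:330,200:460],None,fx=3,fy=3))
E
```

```text
time: 31.02
position: [539.5, 290.4, 130.9]
eef_rot: [[-0.989, -0.002, -0.151], [0.151, 0.004, -0.989], [0.003, -1.0, -0.004]]
ft_force: [0.4, -0.0, 0.2]
finger_gap: 87.5
[539.47146149 290.3506331  130.88790458]
```

View pics/w11.png

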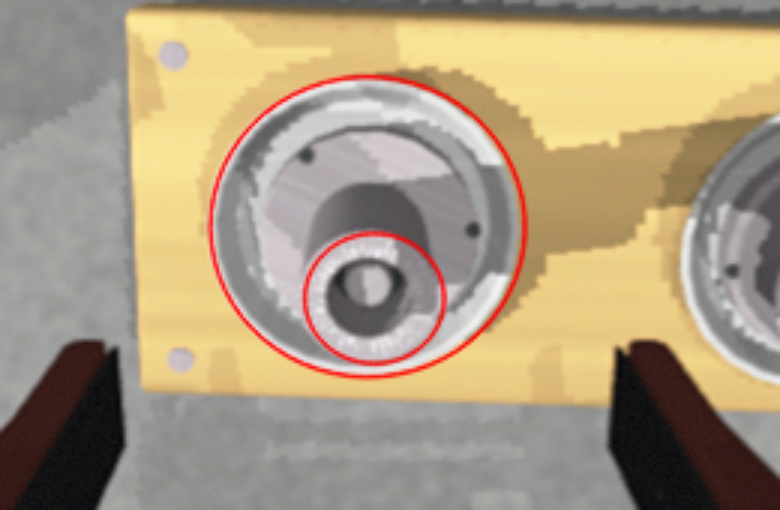

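```bash
python3 -m inch '[[[0,0,-15],[0,0,0]],[[0,0,-38],[0,0,0]],[[0,0,-60],[0,0,0]],[[0,0,-73],[0,0,0]],[[0,0,-77.5],[0,0,0]],[[0,0,-78],[0,0,0]],[[0,0,-78],[0,0,0]]]' 0
python3 -m inch '[[[0,0,0],[0,0,0]],[[0,0,0],[0,0,0]],[[0,0,0],[0,0,0]],[[0,0,0],[0,0,0]],[[0,0,0],[0,0,0]],[[0,0,0],[0,0,0]],[[0,0,0],[0,0,0]],[[0,0,0],[0,0,0]],[[0,0,0],[0,0,0]]]' 255 40
```

```text
time: 31.95
position: [539.8, 290.1, 53.5]
eef_rot: [[-0.989, -0.001, -0.151], [0.151, 0.004, -0.989], [0.002, -1.0, -0.004]]
ft_force: [0.7, 0.0, -0.5]
finger_gap: 87.9
time: 33.08
position: [539.8, 290.1, 53.5]
eef_rot: [[-0.989, -0.001, -0.151], [0.151, 0.004, -0.989], [0.002, -1.0, -0.004]]
ft_force: [0.1, 0.4, -0.1]
finger_gap: 31.3
```

```bash
python3 -m inch '[[[0,0,6],[0,0,0]],[[0,0,25],[0,0,0]],[[0,0,58],[0,0,0]],[[0,0,90],[0,0,0]],[[1,-14,108],[0,0,0]],[[3,-52,120],[0,0,0]],[[5,-97,125],[0,0,0]],[[7,-145,125],[0,0,0]],[[10,-193,125],[0,0,0]],[[12,-241,125],[0,0,0]],[[14,-280,125],[0,0,0]],[[15,-300,125],[0,0,0]]]'
python3 -m inch '[[[1,-16,0],[0,0,0]],[[3,-56,0],[0,0,0]],[[6,-100,0],[0,0,0]],[[8,-145,0],[0,0,0]],[[10,-190,0],[0,0,0]],[[12,-232,0],[0,0,0]],[[13,-262,0],[0,0,0]],[[13,-275,0],[0,0,0]],[[13,-280,0],[0,0,0]],[[13,-280,0],[0,0,0]]]'
python3 - <<'E'
from h import *
s=bot.state();w=bot.camera_info("wrist");im=bot.get_image("wrist");print(s["position"],s["ft_force"])
for X,r in(((567.5,-290,58),43),):
  P=np.array([proj(w,(X[0]+r*np.cos(a),X[1]+r*np.sin(a),X[2])) for a in np.linspace(0,6.28,60)])
  cv2.polylines(im,[np.int32(P*16)],True,(0,0,255),1,cv2.LINE_AA,4)
cv2.imwrite("pics/w12.png",cv2.resize(im[140:360,160:460],None,fx=2.6,fy=2.6))
E
```

```text
time: 34.58
position: [553.9, -12.5, 178.0]
eef_rot: [[-0.988, -0.003, -0.153], [0.153, 0.004, -0.988], [0.003, -1.0, -0.004]]
ft_force: [-0.7, 0.6, -3.5]
finger_gap: 31.3
time: 35.83
position: [566.8, -291.5, 177.9]
eef_rot: [[-0.988, -0.003, -0.152], [0.152, 0.005, -0.988], [0.004, -1.0, -0.004]]
ft_force: [0.1, 0.0, -3.0]
finger_gap: 31.2
[ 566.79023049 -291.45877842  177.88442096] [ 0.14956792  0.00687936 -2.96030786]
```

View pics/w12.png

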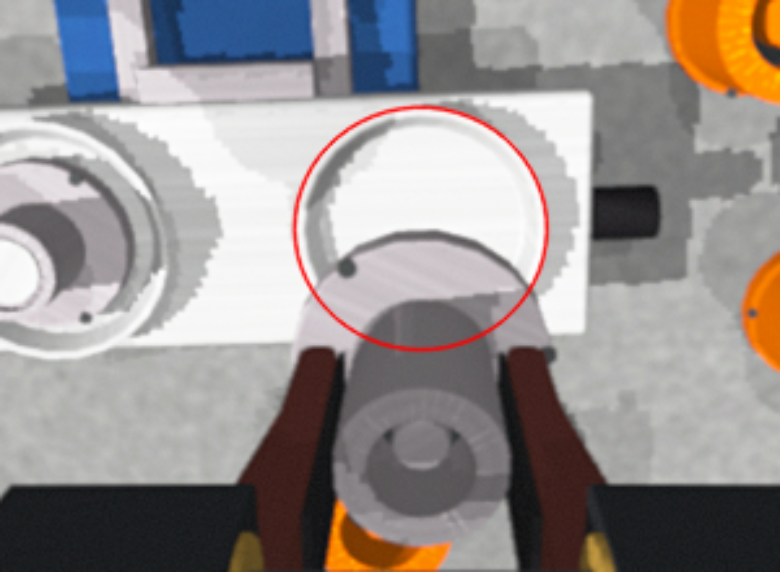

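```bash
python3 -m inch '[[[0.5,1,-12],[0,0,0]],[[0.5,1.5,-40],[0,0,0]],[[0.5,1.5,-68],[0,0,0]],[[0.5,1.5,-85],[0,0,0]],[[0.5,1.5,-93],[0,0,0]],[[0.5,1.5,-97],[0,0,0]],[[0.5,1.5,-99],[0,0,0]],[[0.5,1.5,-100],[0,0,0]],[[0.5,1.5,-100.5],[0,0,0]],[[0.5,1.5,-100.5],[0,0,0]]]'
python3 -m inch '[[[0,0,-0.3],[0,0,0]],[[0,0,-0.6],[0,0,0]],[[0,0,-0.6],[0,0,0]]]'
```

```text
time: 37.12
position: [567.4, -289.8, 77.7]
eef_rot: [[-0.988, -0.003, -0.152], [0.152, 0.005, -0.988], [0.003, -1.0, -0.004]]
ft_force: [-0.7, -0.6, -2.6]
finger_gap: 31.1
time: 37.5
position: [567.5, -289.9, 77.5]
eef_rot: [[-0.988, -0.003, -0.152], [0.152, 0.004, -0.988], [0.003, -1.0, -0.004]]
ft_force: [-0.8, 0.5, 1.3]
finger_gap: 31.6
```

```bash
python3 -m inch '[[[0,0,-0.4],[0,0,0]],[[0,0,-0.4],[0,0,0]]]'
python3 -m inch '[[[0,0,0],[0,0,0]],[[0,0,0],[0,0,0]],[[0,0,0],[0,0,0]],[[0,0,0],[0,0,0]],[[0,0,4],[0,0,0]],[[0,0,25],[0,0,0]],[[0,0,55],[0,0,0]],[[-4,13,75],[0,0,0]],[[-15,48,80],[0,0,0]],[[-27,88,80],[0,0,0]],[[-37,120,80],[0,0,0]],[[-40,130,80],[0,0,0]]]' 0
python3 - <<'E'
from h import *
cv2.imwrite("pics/w13.png",bot.get_image("wrist"));print(bot.state()["position"])
E
```

```text
time: 37.75
position: [567.5, -289.9, 77.4]
eef_rot: [[-0.988, -0.003, -0.152], [0.152, 0.004, -0.988], [0.003, -1.0, -0.004]]
ft_force: [-1.6, 0.0, 4.2]
finger_gap: 31.0
time: 39.25
position: [526.2, -157.5, 157.6]
eef_rot: [[-0.989, -0.004, -0.15], [0.15, 0.005, -0.989], [0.004, -1.0, -0.004]]
ft_force: [0.1, -0.7, -0.4]
finger_gap: 87.9
[ 526.40304858 -157.49248734  157.6161592 ]
```

View pics/w13.png

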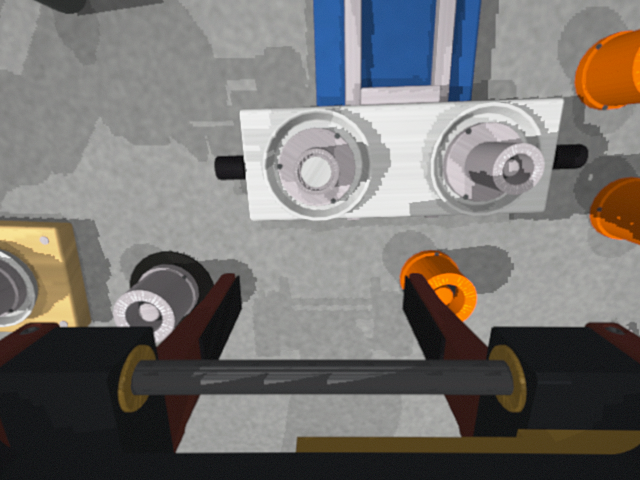

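Both small dies sit in the press. On to the pad: delta (-50.7, 170.2, -126.8).

```bash
python3 -m inch '[[[-3,10,0],[0,0,0]],[[-12,40,0],[0,0,0]],[[-24,80,-5],[0,0,0]],[[-36,120,-15],[0,0,0]],[[-46,154,-25],[0,0,0]],[[-50.5,170,-40],[0,0,0]],[[-50.5,170,-70],[0,0,0]],[[-50.5,170,-100],[0,0,0]],[[-50.5,170,-119],[0,0,0]],[[-50.5,170,-126],[0,0,0]],[[-50.5,170,-127],[0,0,0]],[[-50.5,170,-127],[0,0,0]]]' 0
python3 -m inch '[[[0,0,0],[0,0,0]],[[0,0,0],[0,0,0]],[[0,0,0],[0,0,0]],[[0,0,0],[0,0,0]],[[0,0,0],[0,0,0]],[[0,0,0],[0,0,0]]]' 255 40
```

```text
time: 40.8
position: [476.6, 12.3, 31.2]
eef_rot: [[-0.989, -0.002, -0.151], [0.151, 0.005, -0.989], [0.003, -1.0, -0.005]]
ft_force: [0.3, 0.2, 0.2]
finger_gap: 87.9
time: 41.55
position: [476.7, 12.4, 31.3]
eef_rot: [[-0.989, -0.002, -0.151], [0.151, 0.005, -0.989], [0.003, -1.0, -0.005]]
ft_force: [-0.5, 1.0, 3.9]
finger_gap: 53.4
```

```bash
python3 -m inch '[[[0,0,6],[0,0,0]],[[0,0,25],[0,0,0]],[[0,0,58],[0,0,0]],[[0,0,85],[0,0,0]],[[3,13,97],[0,0,0]],[[11,48,100],[0,0,0]],[[22,95,100],[0,0,0]],[[33,142,100],[0,0,0]],[[44,190,100],[0,0,0]],[[54,235,100],[0,0,0]],[[62,268,100],[0,0,0]],[[64,278.5,100],[0,0,0]]]'
python3 -m inch '[[[0,0,0],[0,0,0]],[[0,0,0],[0,0,0]]]'
python3 - <<'E'
from h import *
s=bot.state();w=bot.camera_info("wrist");im=bot.get_image("wrist");print(s["position"],s["ft_force"])
for X,r in(((539.7,291,34),43),):
  P=np.array([proj(w,(X[0]+r*np.cos(a),X[1]+r*np.sin(a),X[2])) for a in np.linspace(0,6.28,60)])
  cv2.polylines(im,[np.int32(P*16)],True,(0,0,255),1,cv2.LINE_AA,4)
cv2.imwrite("pics/w14.png",im)
E
```

```text
time: 43.05
position: [539.9, 293.4, 130.0]
eef_rot: [[-0.989, -0.003, -0.149], [0.149, 0.005, -0.989], [0.004, -1.0, -0.004]]
ft_force: [0.0, -0.8, -5.6]
finger_gap: 53.3
time: 43.3
position: [538.8, 292.4, 129.3]
eef_rot: [[-0.989, -0.005, -0.149], [0.149, 0.004, -0.989], [0.006, -1.0, -0.003]]
ft_force: [-0.4, -0.6, -5.6]
finger_gap: 53.5
[538.83331955 292.39604189 129.28661498] [-0.35834605 -0.56514658 -5.63995986]
```

View pics/w14.png

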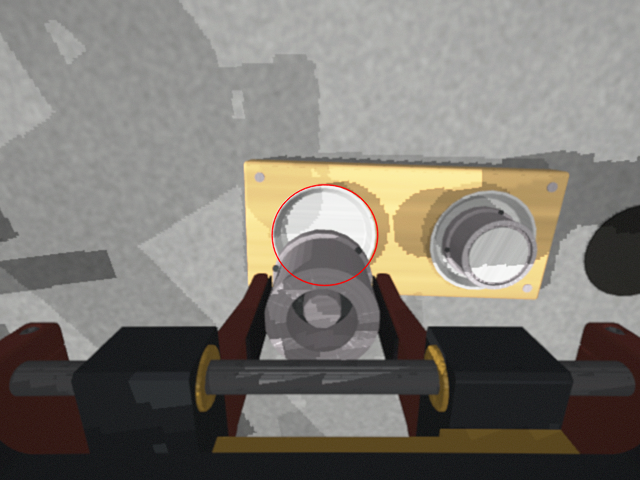

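```bash
python3 -m inch '[[[1,-1,-12],[0,0,0]],[[1.5,-1.4,-35],[0,0,0]],[[1.5,-1.4,-55],[0,0,0]],[[1.5,-1.4,-65],[0,0,0]],[[1.5,-1.4,-70],[0,0,0]],[[1.5,-1.4,-73],[0,0,0]],[[1.5,-1.4,-74.5],[0,0,0]],[[1.5,-1.4,-75.2],[0,0,0]],[[1.5,-1.4,-75.2],[0,0,0]]]'
python3 -m inch '[[[0,0,-0.3],[0,0,0]],[[0,0,-0.6],[0,0,0]],[[0,0,-0.6],[0,0,0]]]'
```

```text
time: 44.48
position: [540.8, 290.9, 54.7]
eef_rot: [[-0.989, -0.004, -0.149], [0.149, 0.004, -0.989], [0.005, -1.0, -0.003]]
ft_force: [0.1, -0.6, -6.1]
finger_gap: 53.5
time: 44.85
position: [540.9, 291.0, 54.4]
eef_rot: [[-0.989, -0.004, -0.149], [0.149, 0.004, -0.989], [0.005, -1.0, -0.004]]
ft_force: [-0.7, -0.4, -1.9]
finger_gap: 53.6
```

```bash
python3 -m inch '[[[0,0,-0.4],[0,0,0]],[[0,0,-0.7],[0,0,0]],[[0,0,-0.7],[0,0,0]]]'
python3 -m inch '[[[0,0,0],[0,0,0]],[[0,0,0],[0,0,0]],[[0,0,0],[0,0,0]],[[0,0,0],[0,0,0]],[[0,0,4],[0,0,0]],[[0,0,25],[0,0,0]],[[0,0,55],[0,0,0]],[[-4,-10,85],[0,0,0]],[[-20,-30,110],[0,0,0]],[[-45,-55,125],[0,0,0]],[[-65,-75,130],[0,0,0]],[[-70,-80,130],[0,0,0]]]' 0
python3 - <<'E'
from h import *
cv2.imwrite("pics/w15.png",bot.get_image("wrist"));cv2.imwrite("pics/t15.png",bot.get_image("top"));cv2.imwrite("pics/s15.png",bot.get_image("scene"))
E
```

```text
time: 45.22
position: [540.9, 291.0, 54.4]
eef_rot: [[-0.989, -0.004, -0.149], [0.149, 0.004, -0.989], [0.005, -1.0, -0.004]]
ft_force: [-2.7, -1.3, 5.3]
finger_gap: 53.3
time: 46.72
position: [470.0, 210.3, 185.1]
eef_rot: [[-0.989, -0.003, -0.15], [0.15, 0.005, -0.989], [0.004, -1.0, -0.004]]
ft_force: [0.4, -0.7, 0.0]
finger_gap: 88.0
```

View pics/w15.png

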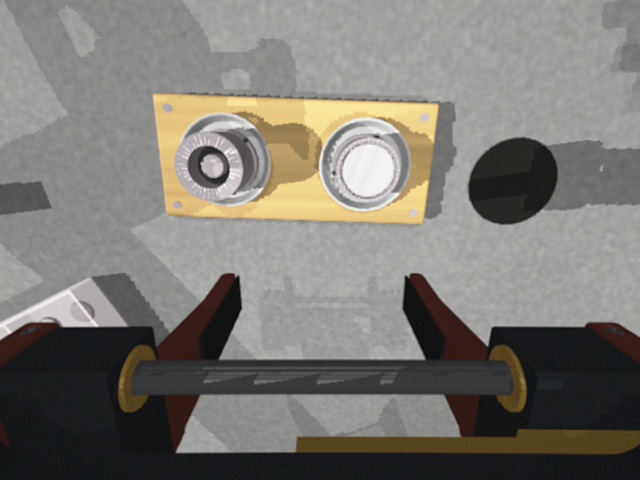

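View pics/t15.png

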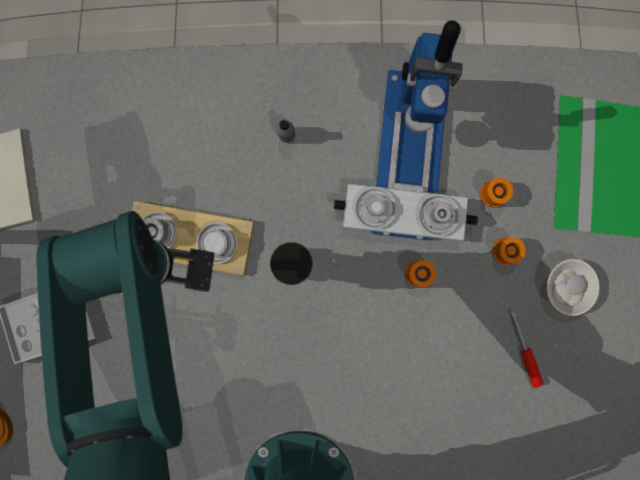

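View pics/s15.png

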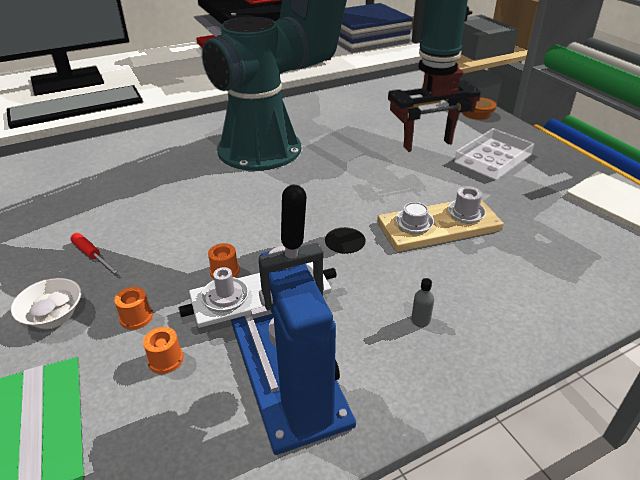

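Run:
```python
import cv2,numpy as np
a=cv2.resize(cv2.imread("pics/w15.png")[90:230,140:450],None,fx=2.5,fy=2.5,interpolation=cv2.INTER_CUBIC)
b=cv2.resize(cv2.imread("pics/t15.png")[175:250,325:490],(775,230),interpolation=cv2.INTER_CUBIC)
cv2.imwrite("pics/z.png",np.vstack([a,b]))
```

```text
(no output)
```

View pics/z.png

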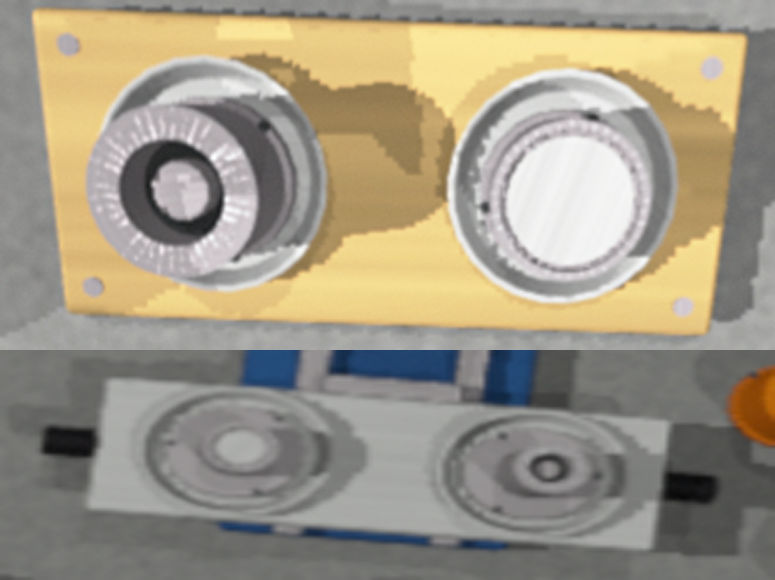

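All four look centred and upright in their seats, and the arm is clear, so I'm handing in.

```bash
python3 -c "
from workcell import bot
print(bot.job_done())"
```

```text
the job is handed in; nothing more can be done
None
```

The changeover is done, and I handed it in at about 47 s of the 144 s allowed. For each kind, the large die went to the pad, the small die went into the press seat, and the large die then went into the board seat the small one had left.

- **Seating:** each die touched down within about 0.5 mm of the fully-home height. I released it only after the wrist force showed the seat carrying it.
- **Final pictures:** the wrist, top and scene views show all four dies upright and centred in their dishes. The pad is empty, the orange look-alikes and other bystanders have not moved, and the gripper is open and clear.
- **Forces:** the readings taken at the end of each move stayed below about 10 N.
- **Disagreement:** the top and wrist cameras differed by up to about 5 mm on where the press seats were. I placed between the two estimates and checked against the dish outline before lowering each die into a seat.

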